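# Snap the headphone stand together

## Robot

A 6-joint arm with a two-finger parallel gripper is mounted at the origin on the work surface; the furniture and walls round the work are solid. World frame = base frame: x ahead of the robot, y to its left, z up, the work surface at z = 0. Lengths are in m, angles in rad, forces in N, time in s.
With the tool pointing down it reaches from about 0.4 to 0.825 m from the base axis. Payload 7 kg.
Tool frame: the origin (TCP) lies between the finger pads; the fingertips stand 11 mm ahead of it and the grasp point (between the pads) lies 8 mm behind it; x points along the fingers, z is the direction in which the jaws open and shut, and the axes are right-handed (so a half turn about x gives the same grasp; the last joint's range is limited). The gripper opens to 88 mm and grips with 3 to 60 N. Pads are 19 mm wide; open, the fingers measure 130 mm over their backs; the gripper's body (78 mm by 193 mm) begins 47 mm behind the grasp point.
Start: joints at [-0.977, 0.359, 0.012, 0, -1.224, -0.288], TCP at [0.203, -0.644, 0.238] pointing down, gripper open.
Joint ranges: [-3.07, 3.07], [-1.43, 2.12], [-1.02, 1.25], [-3.03, 1.67], [-3.05, -0], [-3.03, 3.03]. Speed limits (rad/s): [2.39, 2.39, 3.01, 3.14, 3.14, 3.14].

## Interface

Orientations are given as [roll, pitch, yaw] about the fixed x, y, z axes, in that order (R = Rz(yaw) Ry(pitch) Rx(roll)).
In Python, from station import arm gives the robot as it stands.
- The arm moves only by the tool jog_arm, never from a script. Its argument "motion" is a list of rows, each an object of numbers: "dx", "dy", "dz": the shift along the tool's x, y, z in m; "twist": the turn about the tool's x in degrees. In form: [{"dx": .., "dy": .., "dz": .., "twist": ..}, ...]. A call has 1 to 20 rows; each row is the pose to reach, as a shift and turn from the pose commanded when the call began, along the tool's axes at that moment; what a row does not reach only later rows make up. A row lasts 1/12 s, in which the tool goes at most 41.7 mm and 7.16 degrees, less where a joint would pass 70% of its speed; a pose out of reach is approached as far as the arm can. A call with a gripper value outside its range is refused whole. "gripper" is the finger opening in m, from 0 to 0.0876, set as the call begins (left out, the last holds). The fingers move at their own pace and stop on an object; "newtons" is the grip in N (left out, the last holds). Time passes only in rows, so rows that repeat a pose let the fingers close. It gives the time, the measured TCP pose, the force and the opening at its end, in the units of the state.
- arm.get_state(): the state, without advancing time (a new reading comes with each control period).
- arm.grab_frame(name): name is "side" or "top" or "wrist"; returns the picture (400x640x3 uint8, red, green, blue); there is no depth.
- arm.camera_model(name): a dict with "camera_matrix" (3x3 intrinsics, pixels), "k1" (the pictures are not rectified: a ray, as slopes to the right and down, at radius r is drawn at 1 + k1 r^2 times it, then the intrinsics apply), "eye" and "attitude" of the camera in the world. Camera axes: x right, y down, z forward; pixel columns grow to the right and rows downward; lengths in m; the calibration is good to about 2 mm. A picture is of the moment at which its call begins: read the wrist's pose just before it. camera_model takes no time and is no camera call; for the wrist camera it gives the pose at the moment of the call.
- arm.job_done(): hands the job in, once; it reports no verdict.
The state is a dict: "t": time; "q": joint angles; "qd": joint speeds; "joint_efforts": joint torques, N m; "eef_pos": TCP position; "ee_rot": TCP orientation; "force": force on the tool from outside, world axes, zero at the start; "moment": the same for the moment, N m; "width": finger opening in m.
Only numpy, scipy, OpenCV 4.12 (cv2) and the standard library are available. Lean on these libraries where they do the work, as an engineer would, in place of code of your own. Each camera call takes 0.05 s, during which the arm holds its last target.

## Task

Put the headphone stand together: slide the upright post down over the stub of the round foot until it is fully home, turning it gently as needed until the stub's spring button pops out through the hole in the post. Do not force it or tip it over, leave the other things on the desk where they are, and let go of the finished stand.

Things in the scene. Friction and masses are not known exactly. Their poses are not given: they have to be found in the camera images.
- post: upright of a headphone stand, standing on the desk: aluminium tube, 32 mm outside, 26 mm bore open at the bottom and 64 mm deep, black cradle bar on top, about 0.22 kg. Round its lowest 14 mm is a ferrule 42 mm across, whose mouth flares to 36 mm inside. Origin: centre of the bottom; z up along the tube. The button hole is on the post's -x side only
- post_cradle (a point): middle of the cradle bar, on the tube's axis, 176 mm above the post's bottom; axes as the post's. The bar measures 36 mm along x (pinch it across this), 90 mm along y and 20 mm in height (166 to 186 mm above the bottom), with a low rounded lip across each end, up to 192 mm
- post_hole (a point): the round hole for the button, about 9 mm across, in the tube's wall at the outer face of its -x side, 30 mm above the post's bottom; axes as the post's
- foot: heavy round foot, fixed on the desk: dark steel disc 120 mm across, 14 mm thick, with an upright aluminium stub in its centre, 24.4 mm wide, tapering to 17 mm over its last 10 mm, top 70 mm above the desk. Origin: centre of the underside, z up. Fully home, the post stands on the disc, 14 mm above this origin; press it down with 15 N at most. Its rotation does NOT tell where the button points
- stub_top (a point): centre of the stub's top, 70 mm above the foot's underside. The stub's button points towards the robot (world -x), but up to 46 degrees to either side of that, differently each time and not measured: look for it, or turn the seated post up to about 50 degrees each way from hole-towards-robot until the button snaps out; the post then has 15 degrees of play at most
- button (a joint): round-headed steel spring button, 8 mm across, in the stub's side, 30 mm above the disc's top face; sticks out 5 mm when free. Value in m: 0 = fully out, 0.0025 to 0.004 = pressed in by the tube wall. The post's flared mouth presses it in as the post slides down (under 10 N of push); back below 0.001 once it has popped out through the hole
- stamp: wooden hand stamp with a knob, 24x58x59 mm, bystander; origin under its centre
- drive: flat black portable drive, 112x78x15 mm, bystander; origin under its centre
- sticky_pad: pad of yellow notes, 76x76x18 mm, bystander; origin under its centre
- eraser: eraser, 48x23x13 mm, bystander; origin under its centre

How it is judged:
By the outcome, as a careful person would: the job done as asked, in the order asked, and still so for the second after the job is handed in, with the robot touching nothing.
It also fails if it takes over 64 s, if anything falls off the work surface, if the arm or the gripper's body presses on something with over 40 N, if the wrist force passes 120 N, or if a joint passes its speed limit or range.

## Working session

There is one attempt and no reset: what is moved stays moved. The work goes in short steps, Python scripts to look and compute and a tool call to move; the robot and the scene stay as the last step left them, time stands still between calls to the robot, and variables do not carry over. Pictures are saved under pics/ and viewed, and the job is handed in when it is done.

Besides the shell and the picture viewer there is one more tool, called after "Call:" as name([rows], argument=value, ...), one row to a line, values as JSON. jog_arm: Moves the arm, as the interface text tells. Its arguments: {"type":"object","properties":{"motion":{"type":"array"},"gripper":{"type":"number"},"newtons":{"type":"number"}},"required":["motion"]}

```bash
mkdir -p pics; ls
python3 - <<'E'
from station import arm
import cv2
print(arm.get_state())
for n in ["side","top","wrist"]:
    m=arm.camera_model(n); print(n,m)
    cv2.imwrite(f"pics/{n}0.png",arm.grab_frame(n)[:,:,::-1])
E
```

```text
pics
{'t': 0.0, 'q': array([-9.76885423e-01,  3.59362956e-01,  1.10533665e-02, -3.09379132e-04,
       -1.22408078e+00, -2.88119763e-01]), 'qd': array([ 0.0002002 ,  0.00132454,  0.00035999,  0.00087381, -0.00065551,
        0.00054745]), 'joint_efforts': array([-4.32962734e-04, -5.82717025e+01,  2.93055689e+01,  6.99732721e+00,
        6.94759452e-03, -1.13790884e-04]), 'eef_pos': array([ 0.20304439, -0.64325191,  0.23664309]), 'ee_rot': array([0.10767538, 1.56917596, 1.98415748]), 'force': array([-0.864011  , -1.13792888, -0.04410919]), 'moment': array([-0.03119216, -0.01348015,  0.05794174]), 'width': 0.08735764606621269}
side {'camera_matrix': array([[405.78966465,   0.        , 319.93145701],
       [  0.        , 405.78966465, 197.48331937],
       [  0.        ,   0.        ,   1.        ]]), 'k1': -0.10538666862591811, 'eye': array([ 0.38115007, -0.86650652,  0.48806749]), 'attitude': array([-2.01015703,  0.01571258, -0.23168903])}
top {'camera_matrix': array([[374.70570597,   0.        , 317.83922936],
       [  0.        , 374.70570597, 200.29304953],
       [  0.        ,   0.        ,   1.        ]]), 'k1': -0.008726913763328169, 'eye': array([ 0.49243157, -0.10225471,  0.97353444]), 'attitude': array([-3.09788977,  0.01571335, -1.55082522])}
wrist {'camera_matrix': array([[317.93352022,   0.        , 318.26058178],
       [  0.        , 317.93352022, 196.00434715],
       [  0.        ,   0.        ,   1.        ]]), 'k1': -0.021041325551300002, 'eye': array([ 0.12699023, -0.66708026,  0.38404322]), 'attitude': array([ 2.84047551e+00, -4.14497022e-04,  1.87660394e+00])}
```

View pics/side0.png

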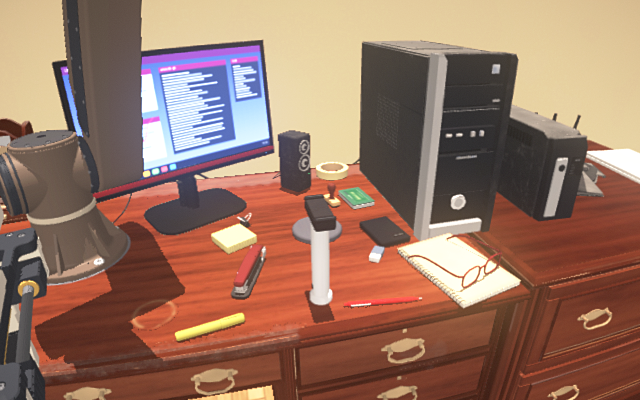

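View pics/top0.png

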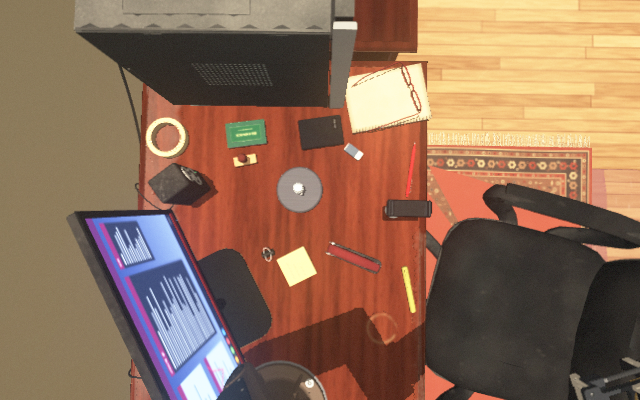

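View pics/wrist0.png

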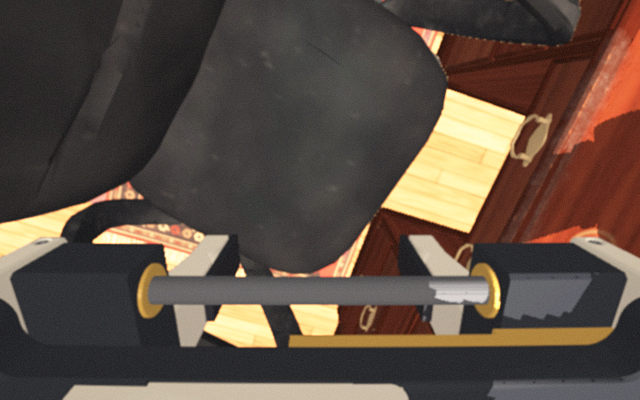

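```bash
cat > h.py <<'E'
import numpy as np, cv2
from scipy.spatial.transform import Rotation as Ro
def RPY(a): return Ro.from_euler('xyz',a).as_matrix()
def ray(m,u,v):
    K=m['camera_matrix']; d=np.array([(u-K[0,2])/K[0,0],(v-K[1,2])/K[1,1]])
    x=d.copy()
    for _ in range(20): x=d/(1+m['k1']*(x@x))
    return RPY(m['attitude'])@np.array([x[0],x[1],1.])
def atz(m,u,v,z):
    r=ray(m,u,v); e=np.array(m['eye']); return e+r*(z-e[2])/r[2]
def proj(m,P):
    p=(np.atleast_2d(P)-m['eye'])@RPY(m['attitude']); s=p[:,:2]/p[:,2:]
    s=s*(1+m['k1']*(s**2).sum(1))[:,None]; K=m['camera_matrix']
    return s*[K[0,0],K[1,1]]+[K[0,2],K[1,2]]
def crop(src,x0,y0,x1,y1,f,out):
    im=cv2.imread(src)[y0:y1,x0:x1]; cv2.imwrite(out,cv2.resize(im,None,fx=f,fy=f,interpolation=cv2.INTER_CUBIC))
E
python3 - <<'E'
from h import *
crop('pics/top0.png',370,180,450,240,10,'pics/topA.png')
crop('pics/top0.png',260,150,340,230,7,'pics/topB.png')
crop('pics/side0.png',270,170,370,320,4,'pics/sideA.png')
E
```

```text
(no output)
```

View pics/topA.png

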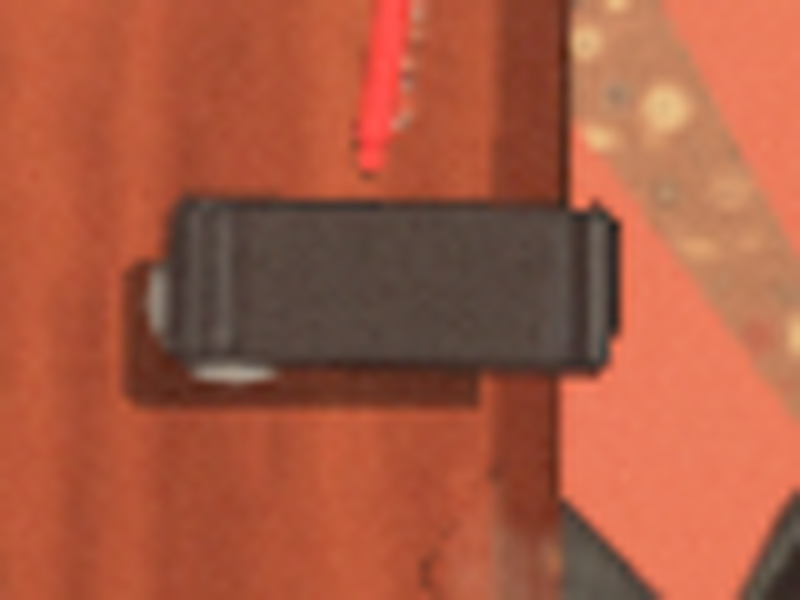

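View pics/topB.png

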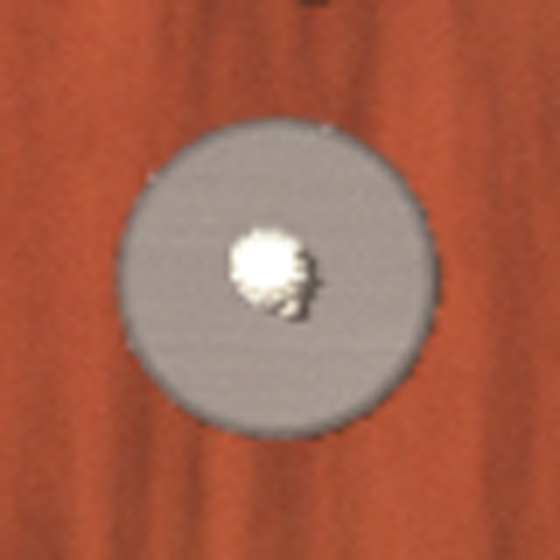

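View pics/sideA.png

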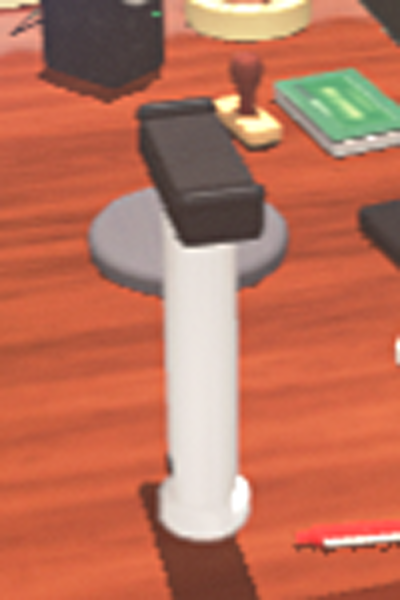

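Run:
```python
from h import *
from station import arm
m=arm.camera_model('top'); s=arm.camera_model('side')
for (u,v,z) in [(38.8+0,0,0)]: pass
# top-face corners
def c(u,v,z): return atz(m,370+(u+.5)/10-.5,180+(v+.5)/10-.5,z)[:3].round(4)
print('top lip right corners',c(600,208,.19),c(600,372,.19))
print('left',c(190,200,.19),c(190,360,.19))
def d(u,v,z): return atz(m,260+(u+.5)/7-.5,150+(v+.5)/7-.5,z).round(4)
print('disc edges z14',d(120,272,.014),d(440,272,.014),d(280,117,.014),d(280,437,.014))
print('stub top',d(268,265,.068))
print('button',d(293,303,.044))
def p(u,v): return (270+(u+.5)/4-.5,170+(v+.5)/4-.5)
print('ferrule bottom front', atz(s,*p(203,540),0), 'left/right at z7', atz(s,*p(160,505),.007),atz(s,*p(249,505),.007))
for y in (0,.1,-.1): pass
```

```text
top lip right corners [ 0.5308 -0.3222  0.19  ] [ 0.4967 -0.3224  0.19  ]
left [ 0.5308 -0.2369  0.19  ] [ 0.4975 -0.2373  0.19  ]
disc edges z14 [0.5626 0.02   0.014 ] [ 0.5648 -0.0975  0.014 ] [ 0.6208 -0.0375  0.014 ] [ 0.5032 -0.0401  0.014 ]
stub top [ 0.562  -0.0382  0.068 ]
button [ 0.5505 -0.0457  0.044 ]
ferrule bottom front [ 5.07713389e-01 -3.00166887e-01  5.55111512e-17] left/right at z7 [ 0.49232235 -0.27942606  0.007     ] [ 0.5321256  -0.28964601  0.007     ]
```

```bash
cat >> h.py <<'E'
def goto(st,target,zyaw):
    """tool-frame shift to world target, and twist so tool z horizontally points at world angle zyaw (deg)"""
    R=RPY(st['ee_rot']); d=R.T@(np.array(target)-st['eef_pos'])
    cur=np.degrees(np.arctan2(R[1,2],R[0,2]))
    # twist about tool x (down): + twist turns world angle by sign
    R2=R@Ro.from_euler('x',1,degrees=True).as_matrix(); sg=np.sign(((np.degrees(np.arctan2(R2[1,2],R2[0,2]))-cur+180)%360)-180)
    tw=sg*((zyaw-cur+180)%360-180)
    return d.round(4),round(tw,2),'curyaw',round(cur,2),'x axis',R[:,0].round(4)
E
python3 - <<'E'
from h import *
from station import arm
s=arm.get_state(); print(RPY(s['ee_rot']).round(3))
for y in (0,180): print(goto(s,[.514,-.28,.238],y), )
E
```

```text
[[-0.001 -0.954 -0.301]
 [ 0.001 -0.301  0.954]
 [-1.     0.     0.001]]
(array([-0.0009, -0.4059,  0.2529]), np.float64(107.52), 'curyaw', np.float64(107.52), 'x axis', array([-5.0e-04,  1.2e-03, -1.0e+00]))
(array([-0.0009, -0.4059,  0.2529]), np.float64(-72.48), 'curyaw', np.float64(107.52), 'x axis', array([-5.0e-04,  1.2e-03, -1.0e+00]))
```

Call:
jog_arm([
  {"dy": -0.03,"dz": 0.019,"twist": -5},
  {"dy": -0.06,"dz": 0.038,"twist": -11},
  {"dy": -0.09,"dz": 0.056,"twist": -17},
  {"dy": -0.12,"dz": 0.075,"twist": -23},
  {"dy": -0.15,"dz": 0.094,"twist": -29},
  {"dy": -0.18,"dz": 0.112,"twist": -34},
  {"dy": -0.21,"dz": 0.131,"twist": -40},
  {"dy": -0.24,"dz": 0.15,"twist": -45},
  {"dy": -0.27,"dz": 0.168,"twist": -51},
  {"dy": -0.3,"dz": 0.187,"twist": -57},
  {"dy": -0.33,"dz": 0.206,"twist": -62},
  {"dy": -0.36,"dz": 0.224,"twist": -67},
  {"dy": -0.385,"dz": 0.24,"twist": -71},
  {"dy": -0.4,"dz": 0.249,"twist": -72.5},
  {"dy": -0.406,"dz": 0.253,"twist": -72.5},
  {"dy": -0.406,"dz": 0.253,"twist": -72.5},
  {"dy": -0.406,"dz": 0.253,"twist": -72.5},
], gripper=0.0876)

```text
invalid input
```

Run:
```python
from h import *
from station import arm
s=arm.get_state(); print(s['t'],s['eef_pos'],s['q'],s['force']); print(goto(s,[.514,-.28,.168],180))
for n in ["wrist","side"]: cv2.imwrite(f"pics/{n}1.png",arm.grab_frame(n)[:,:,::-1])
print(arm.camera_model('wrist'))
```

```text
0.15 [ 0.20308082 -0.64334813  0.23682576] [-9.76901644e-01  3.59240062e-01  1.12746073e-02 -2.71266792e-04
 -1.22411021e+00 -2.88099101e-01] [-1.12913764 -0.14908647  0.02455752]
(array([ 0.0691, -0.4059,  0.2528]), np.float64(-72.48), 'curyaw', np.float64(107.52), 'x axis', array([-5.0e-04,  1.2e-03, -1.0e+00]))
{'camera_matrix': array([[317.93352022,   0.        , 318.26058178],
       [  0.        , 317.93352022, 196.00434715],
       [  0.        ,   0.        ,   1.        ]]), 'k1': -0.021041325551300002, 'eye': array([ 0.1270169 , -0.6671849 ,  0.38443746]), 'attitude': array([2.84043105e+00, 2.97525476e-04, 1.87666154e+00])}
```

View pics/wrist1.png

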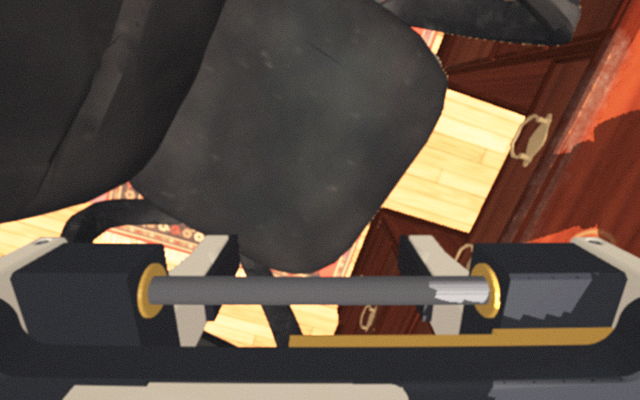

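View pics/side1.png

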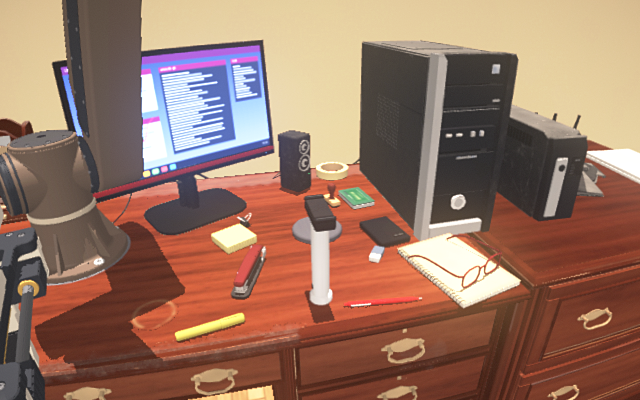

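The call was refused and the arm did not move. I'll write every row with all four keys.

Call:
jog_arm([
  {"dx": 0,"dy": -0.03,"dz": 0.019,"twist": -5},
  {"dx": 0,"dy": -0.06,"dz": 0.038,"twist": -11},
  {"dx": 0,"dy": -0.09,"dz": 0.056,"twist": -17},
  {"dx": 0,"dy": -0.12,"dz": 0.075,"twist": -23},
  {"dx": 0,"dy": -0.15,"dz": 0.094,"twist": -29},
  {"dx": 0,"dy": -0.18,"dz": 0.112,"twist": -34},
  {"dx": 0,"dy": -0.21,"dz": 0.131,"twist": -40},
  {"dx": 0,"dy": -0.24,"dz": 0.15,"twist": -45},
  {"dx": 0,"dy": -0.27,"dz": 0.168,"twist": -51},
  {"dx": 0,"dy": -0.3,"dz": 0.187,"twist": -57},
  {"dx": 0,"dy": -0.33,"dz": 0.206,"twist": -62},
  {"dx": 0,"dy": -0.36,"dz": 0.224,"twist": -67},
  {"dx": 0,"dy": -0.385,"dz": 0.24,"twist": -71},
  {"dx": 0,"dy": -0.4,"dz": 0.249,"twist": -72.5},
  {"dx": 0,"dy": -0.406,"dz": 0.253,"twist": -72.5},
  {"dx": 0,"dy": -0.406,"dz": 0.253,"twist": -72.5},
  {"dx": 0,"dy": -0.406,"dz": 0.253,"twist": -72.5},
], gripper=0.0876, newtons=30)

```text
t: 1.67
eef_pos: [0.5139, -0.2802, 0.2374]
ee_rot: [-0.096, 1.57, 3.045]
force: [-0.2, -0.4, -0.4]
width: 0.0876
```

Run:
```python
from h import *
from station import arm
s=arm.get_state(); print(s['t'],s['eef_pos'],s['q'],s['force']); print(goto(s,[.514,-.28,.168],180))
m=arm.camera_model('wrist')
for n in ["wrist","side"]: cv2.imwrite(f"pics/{n}2.png",arm.grab_frame(n)[:,:,::-1])
print(m['eye'],m['attitude'])
print(proj(m,[[.532,-.325,.19],[.496,-.325,.19],[.532,-.235,.19],[.496,-.235,.19]]))
```

```text
1.6667 [ 0.51394794 -0.28020769  0.23743317] [-1.65314464e-01  2.12684095e-01 -1.91633436e-01  3.24608379e-05
 -1.16691034e+00  1.65507178e-01] [-0.18180792 -0.39534306 -0.39867393]
(array([ 0.0694, -0.0002, -0.0001]), np.float64(0.01), 'curyaw', np.float64(-179.99), 'x axis', array([-4.e-04,  0.e+00, -1.e+00]))
[ 0.51456812 -0.36001154  0.38472209] [ 2.84166598e+00  3.62907025e-04 -3.14128028e+00]
[[290.14882258 157.02302085]
 [348.40500701 157.04578336]
 [293.49274051 284.10402178]
 [344.73636089 284.12673462]]
```

View pics/wrist2.png

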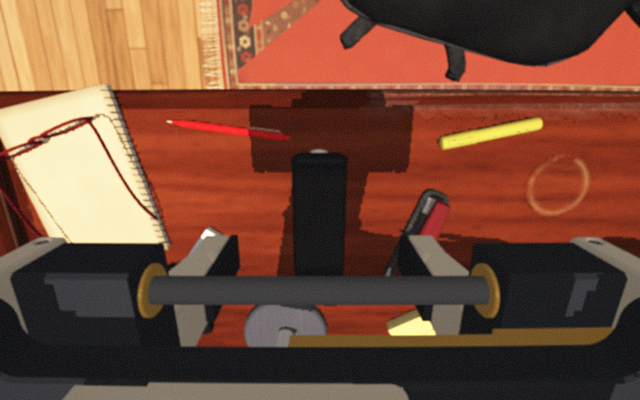

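View pics/side2.png

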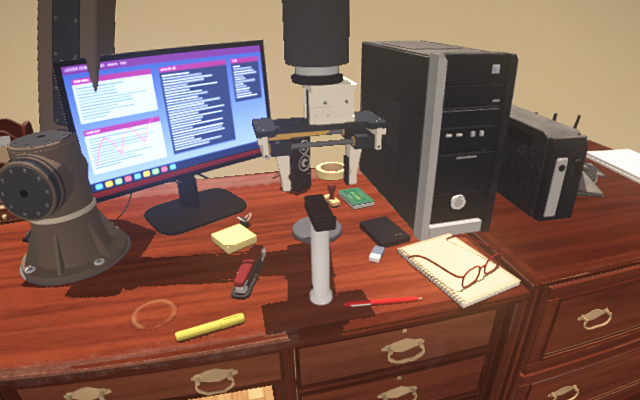

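The wrist view shows the bar's far end at columns 293–347, row 155, where I predicted it, so it is centred between the jaws. I'll go down and grip.

Call:
jog_arm([
  {"dx": 0.025,"dy": 0.001,"dz": 0,"twist": 0},
  {"dx": 0.05,"dy": 0.001,"dz": 0,"twist": 0},
  {"dx": 0.065,"dy": 0.001,"dz": 0,"twist": 0},
  {"dx": 0.0695,"dy": 0.001,"dz": 0,"twist": 0},
  {"dx": 0.0695,"dy": 0.001,"dz": 0,"twist": 0},
  {"dx": 0.0695,"dy": 0.001,"dz": 0,"twist": 0},
])

```text
t: 2.27
eef_pos: [0.5143, -0.282, 0.1689]
ee_rot: [2.383, 1.57, -0.759]
force: [1.4, -1.2, 0.2]
width: 0.0875
```

Call:
jog_arm([
  {"dx": 0,"dy": 0,"dz": 0,"twist": 0},
  {"dx": 0,"dy": 0,"dz": 0,"twist": 0},
  {"dx": 0,"dy": 0,"dz": 0,"twist": 0},
  {"dx": 0,"dy": 0,"dz": 0,"twist": 0},
  {"dx": 0,"dy": 0,"dz": 0,"twist": 0},
  {"dx": 0,"dy": 0,"dz": 0,"twist": 0},
  {"dx": 0,"dy": 0,"dz": 0,"twist": 0},
  {"dx": 0,"dy": 0,"dz": 0,"twist": 0},
  {"dx": 0,"dy": 0,"dz": 0,"twist": 0},
  {"dx": 0,"dy": 0,"dz": 0,"twist": 0},
], gripper=0.025, newtons=30)

```text
t: 3.1
eef_pos: [0.5141, -0.2812, 0.168]
ee_rot: [-0.184, 1.571, 2.958]
force: [-0.0, 0.6, 0.4]
width: 0.0354
```

Call:
jog_arm([
  {"dx": -0.01,"dy": 0,"dz": 0,"twist": 0},
  {"dx": -0.025,"dy": 0,"dz": 0,"twist": 0},
  {"dx": -0.045,"dy": 0,"dz": 0,"twist": 0},
  {"dx": -0.065,"dy": 0,"dz": 0,"twist": 0},
  {"dx": -0.085,"dy": 0,"dz": 0,"twist": 0},
  {"dx": -0.1,"dy": 0,"dz": 0,"twist": 0},
  {"dx": -0.11,"dy": 0,"dz": 0,"twist": 0},
  {"dx": -0.11,"dy": 0,"dz": 0,"twist": 0},
  {"dx": -0.11,"dy": 0,"dz": 0,"twist": 0},
])

```text
t: 3.85
eef_pos: [0.5141, -0.281, 0.2781]
ee_rot: [-2.496, 1.57, 0.646]
force: [0.0, 0.2, -2.8]
width: 0.0357
```

Run:
```python
from h import *
from station import arm
s=arm.get_state(); print(s['t'],s['eef_pos'],s['q'],s['force']); print(goto(s,[.5625,-.0385,.278],211))
for n in ["side"]: cv2.imwrite(f"pics/{n}3.png",arm.grab_frame(n)[:,:,::-1])
crop('pics/side3.png',260,120,380,270,4,'pics/side3c.png')
m=arm.camera_model('side'); P=s['eef_pos']
print(proj(m,[P+[0,0,-.168],P+[0,0,.008]]))
f=arm.camera_model('side')
a=np.radians(180+np.array([0,31])); c=np.array([.5625,-.0385,.044])
print('button tip pred 0/31', proj(f,[c+.0172*np.array([np.cos(x),np.sin(x),0]) for x in a]),'stub top',proj(f,[.5625,-.0385,.07]))
```

```text
3.85 [ 0.51410322 -0.28101075  0.27805738] [-1.67008230e-01  1.89015086e-01 -1.27965024e-01 -4.58745872e-04
 -1.25340377e+00  1.67359174e-01] [ 0.04232707  0.20563631 -2.8061092 ]
(array([ 2.000e-04, -2.425e-01, -4.840e-02]), np.float64(-30.99), 'curyaw', np.float64(-179.99), 'x axis', array([ 5.e-04,  4.e-04, -1.e+00]))
[[320.44810118 247.40030201]
 [318.72905005 150.796072  ]]
button tip pred 0/31 [[309.97251806 215.98850086]
 [311.79456079 217.5755396 ]] stub top [[316.90244132 205.21478263]]
```

View pics/side3c.png

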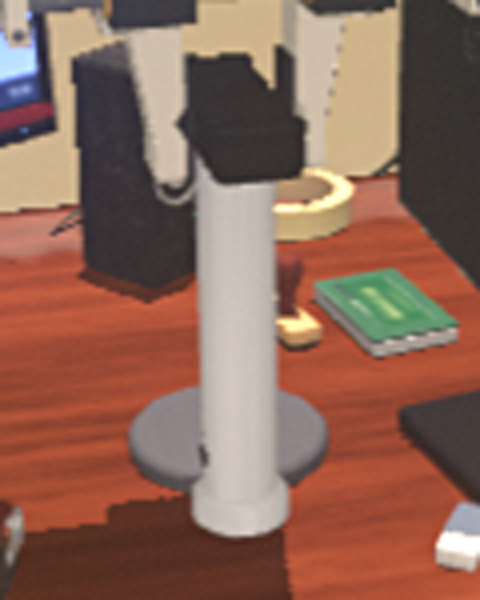

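Call:
jog_arm([
  {"dx": 0,"dy": -0.01,"dz": -0.002,"twist": -1},
  {"dx": 0,"dy": -0.025,"dz": -0.005,"twist": -3},
  {"dx": 0,"dy": -0.045,"dz": -0.009,"twist": -6},
  {"dx": 0,"dy": -0.065,"dz": -0.013,"twist": -9},
  {"dx": 0,"dy": -0.085,"dz": -0.017,"twist": -12},
  {"dx": 0,"dy": -0.105,"dz": -0.021,"twist": -15},
  {"dx": 0,"dy": -0.125,"dz": -0.025,"twist": -18},
  {"dx": 0,"dy": -0.145,"dz": -0.029,"twist": -21},
  {"dx": 0,"dy": -0.165,"dz": -0.033,"twist": -24},
  {"dx": 0,"dy": -0.185,"dz": -0.037,"twist": -27},
  {"dx": 0,"dy": -0.205,"dz": -0.041,"twist": -29},
  {"dx": 0,"dy": -0.22,"dz": -0.044,"twist": -30},
  {"dx": 0,"dy": -0.234,"dz": -0.0465,"twist": -31},
  {"dx": 0,"dy": -0.24,"dz": -0.048,"twist": -31},
  {"dx": 0,"dy": -0.2425,"dz": -0.0484,"twist": -31},
  {"dx": 0,"dy": -0.2425,"dz": -0.0484,"twist": -31},
  {"dx": 0,"dy": -0.2425,"dz": -0.0484,"twist": -31},
  {"dx": 0,"dy": -0.2425,"dz": -0.0484,"twist": -31},
])

```text
t: 5.4
eef_pos: [0.5623, -0.0393, 0.278]
ee_rot: [-0.043, 1.571, -2.644]
force: [-0.3, -1.0, -2.1]
width: 0.036
```

Run:
```python
from h import *
from station import arm
s=arm.get_state(); print(s['t'],s['eef_pos'],s['q'],s['force'],s['moment']); print(goto(s,[.5625,-.0385,.278],211))
mw=arm.camera_model('wrist')
for n in ["side","wrist","top"]: cv2.imwrite(f"pics/{n}4.png",arm.grab_frame(n)[:,:,::-1])
crop('pics/side4.png',270,120,370,250,4.5,'pics/side4c.png')
m=arm.camera_model('side'); P=s['eef_pos']
print(proj(m,[P+[0,0,-.168],P+[0,0,.008],[.5625,-.0385,.07]]))
```

```text
5.4 [ 0.56232268 -0.03926252  0.27799778] [ 2.77517206e-01  1.51754638e-01 -1.74214442e-01  5.49029871e-05
 -1.24506003e+00  2.63075455e-01] [-0.27566787 -0.98280481 -2.13089623] [2.89109537e-05 2.02484987e-01 1.85232902e-02]
(array([-0.    , -0.0006, -0.0005]), np.float64(-0.03), 'curyaw', np.float64(-149.03), 'x axis', array([-2.e-04, -1.e-04, -1.e+00]))
[[316.57063311 189.66857649]
 [314.98151438 113.54411933]
 [316.90244132 205.21478263]]
```

View pics/side4c.png

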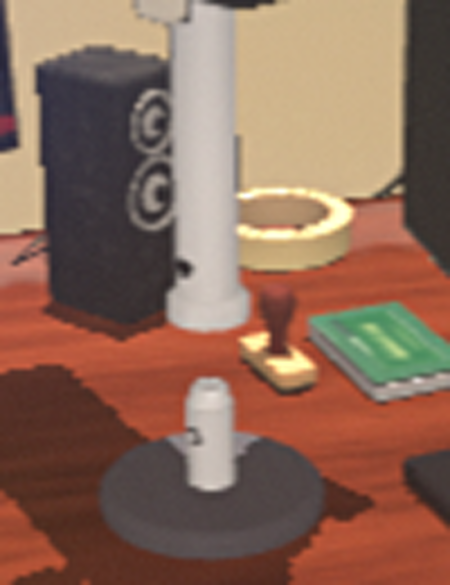

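View pics/wrist4.png

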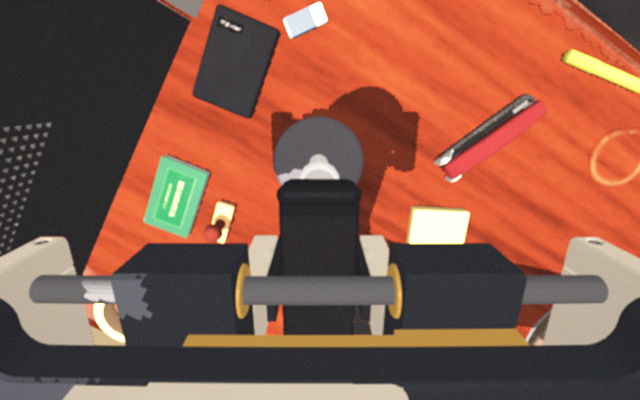

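View pics/top4.png

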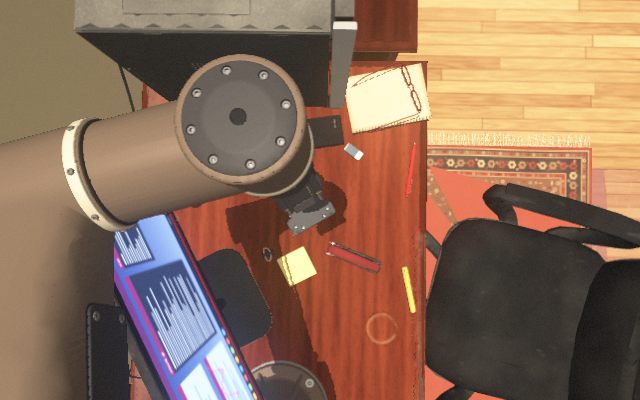

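Run:
```python
from h import *
from station import arm
m=arm.camera_model('side')
def C(p): return (p-[270,120]+.5)*4.5-.5
def circ(c,r,z):
    t=np.linspace(0,2*np.pi,361); return np.c_[c[0]+r*np.cos(t),c[1]+r*np.sin(t),0*t+z]
def ext(P): q=C(proj(m,P)); return q.min(0).round(1),q.max(0).round(1)
print('ferrule bottom',ext(circ((.5623,-.0393),.021,.110)))
print('disc bottom',ext(circ((.5625,-.0385),.06,0)),'disc top',ext(circ((.5625,-.0385),.06,.014)))
print('stub top r8.5',ext(circ((.5625,-.0385),.0085,.07)))
for a in (15,20,25,31,37,42):
    w=np.radians(180+a); d=np.array([np.cos(w),np.sin(w),0])
    print(a,'hole',C(proj(m,np.array([.5623,-.0393,.14])+.016*d)).round(1),'button base/tip',C(proj(m,np.array([.5625,-.0385,.044])+.0122*d)).round(1),C(proj(m,np.array([.5625,-.0385,.044])+.0172*d)).round(1))
crop('pics/side4.png',300,170,335,235,9,'pics/side4d.png')
```

```text
ferrule bottom (array([169.9, 298.7]), array([252.7, 332.5]))
disc bottom (array([102.9, 449.4]), array([327.8, 562.2])) disc top (array([101.7, 427.4]), array([328. , 538.3]))
stub top r8.5 (array([196.4, 378. ]), array([229.2, 392.5]))
15 hole [[181.7 266.8]] button base/tip [[193.1 435.2]] [[184.5 437.4]]
20 hole [[183.1 267.7]] button base/tip [[194.1 436. ]] [[185.9 438.6]]
25 hole [[184.7 268.6]] button base/tip [[195.2 436.7]] [[187.6 439.6]]
31 hole [[186.8 269.5]] button base/tip [[196.8 437.6]] [[189.8 440.8]]
37 hole [[189.3 270.4]] button base/tip [[198.6 438.3]] [[192.3 441.9]]
42 hole [[191.5 271. ]] button base/tip [[200.2 438.9]] [[194.6 442.7]]
```

View pics/side4d.png

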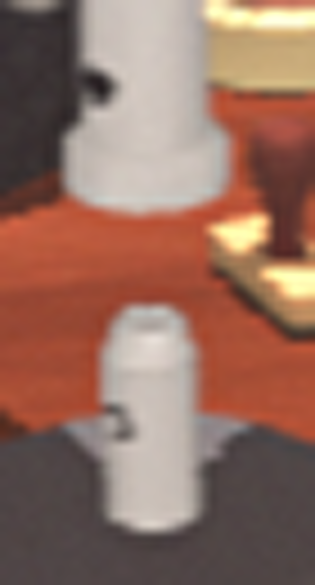

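The side view shows the button at about (312.5, 216) and the hole at (310.4, 179). That puts the button roughly 31–35° to the -y side, and the post is centred over the stub. I'll go down in stages and watch the force.

Call:
jog_arm([
  {"dx": 0.01,"dy": -0.0006,"dz": -0.0004,"twist": -1},
  {"dx": 0.02,"dy": -0.0006,"dz": -0.0004,"twist": -1.5},
  {"dx": 0.03,"dy": -0.0006,"dz": -0.0004,"twist": -1.5},
  {"dx": 0.036,"dy": -0.0006,"dz": -0.0004,"twist": -1.5},
  {"dx": 0.042,"dy": -0.0006,"dz": -0.0004,"twist": -1.5},
  {"dx": 0.047,"dy": -0.0006,"dz": -0.0004,"twist": -1.5},
  {"dx": 0.05,"dy": -0.0006,"dz": -0.0004,"twist": -1.5},
  {"dx": 0.05,"dy": -0.0006,"dz": -0.0004,"twist": -1.5},
  {"dx": 0.05,"dy": -0.0006,"dz": -0.0004,"twist": -1.5},
])

```text
t: 6.3
eef_pos: [0.5627, -0.0379, 0.2281]
ee_rot: [1.689, 1.571, -0.885]
force: [0.5, 0.4, -3.1]
width: 0.0362
```

Run:
```python
from h import *
from station import arm
s=arm.get_state(); print(s['t'],s['eef_pos'],s['force'],s['moment']); print(goto(s,[.5625,-.0385,.278],211))
cv2.imwrite("pics/side5.png",arm.grab_frame('side')[:,:,::-1])
crop('pics/side5.png',270,120,370,250,4.5,'pics/side5c.png')
```

```text
6.3 [ 0.56267089 -0.03792538  0.22814382] [ 0.45101465  0.41306175 -3.07517896] [0.01915619 0.08635281 0.00034188]
(array([-0.0499,  0.0004,  0.0005]), np.float64(1.53), 'curyaw', np.float64(-147.47), 'x axis', array([ 1.e-04, -2.e-04, -1.e+00]))
```

View pics/side5c.png

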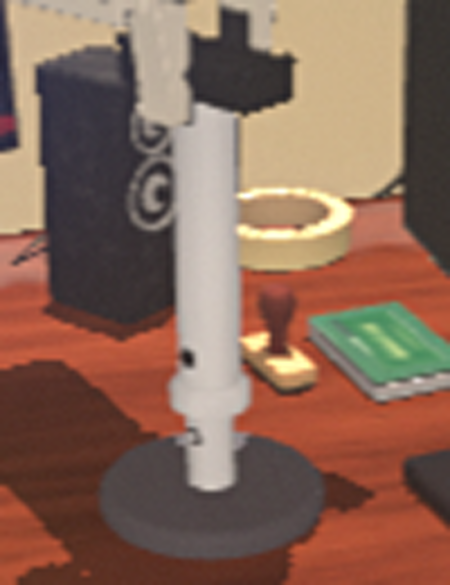

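Post is over the stub with no side force; the hole is above the button, in line with it. Continuing down past the button.

Call:
jog_arm([
  {"dx": 0.003,"dy": 0,"dz": 0,"twist": 0},
  {"dx": 0.006,"dy": 0,"dz": 0,"twist": 0},
  {"dx": 0.009,"dy": 0,"dz": 0,"twist": 0},
  {"dx": 0.011,"dy": 0,"dz": 0,"twist": 0},
  {"dx": 0.013,"dy": 0,"dz": 0,"twist": 0},
  {"dx": 0.015,"dy": 0,"dz": 0,"twist": 0},
])

```text
t: 6.85
eef_pos: [0.5625, -0.038, 0.2128]
ee_rot: [0.087, 1.571, -2.487]
force: [0.7, 0.4, -1.4]
width: 0.0357
```

Call:
jog_arm([
  {"dx": 0.0015,"dy": 0,"dz": 0,"twist": 0},
  {"dx": 0.003,"dy": 0,"dz": 0,"twist": 0},
  {"dx": 0.0045,"dy": 0,"dz": 0,"twist": 0},
  {"dx": 0.006,"dy": 0,"dz": 0,"twist": 0},
])

```text
t: 7.18
eef_pos: [0.5623, -0.0382, 0.2071]
ee_rot: [0.205, 1.57, -2.368]
force: [-1.3, -1.8, 1.2]
width: 0.0355
```

Call:
jog_arm([
  {"dx": 0.0015,"dy": 0,"dz": 0,"twist": 0},
  {"dx": 0.003,"dy": 0,"dz": 0,"twist": 0},
  {"dx": 0.0045,"dy": 0,"dz": 0,"twist": 0},
  {"dx": 0.006,"dy": 0,"dz": 0,"twist": 0},
])

```text
t: 7.52
eef_pos: [0.5621, -0.0381, 0.2007]
ee_rot: [-0.409, 1.57, -2.983]
force: [-1.6, -2.0, -1.3]
width: 0.0357
```

Call:
jog_arm([
  {"dx": 0.002,"dy": 0,"dz": 0,"twist": 0},
  {"dx": 0.004,"dy": 0,"dz": 0,"twist": 0},
  {"dx": 0.006,"dy": 0,"dz": 0,"twist": 0},
  {"dx": 0.008,"dy": 0,"dz": 0,"twist": 0},
  {"dx": 0.01,"dy": 0,"dz": 0,"twist": 0},
  {"dx": 0.012,"dy": 0,"dz": 0,"twist": 0},
])

```text
t: 8.02
eef_pos: [0.5625, -0.0379, 0.1888]
ee_rot: [-0.625, 1.571, 3.085]
force: [-2.3, -1.6, -1.2]
width: 0.0358
```

Call:
jog_arm([
  {"dx": 0.001,"dy": 0,"dz": 0,"twist": 0},
  {"dx": 0.002,"dy": 0,"dz": 0,"twist": 0},
  {"dx": 0.003,"dy": 0,"dz": 0,"twist": 0},
  {"dx": 0.004,"dy": 0,"dz": 0,"twist": 0},
])

```text
t: 8.35
eef_pos: [0.5625, -0.0379, 0.1848]
ee_rot: [-1.643, 1.571, 2.066]
force: [-2.2, -0.1, -3.0]
width: 0.0362
```

Call:
jog_arm([
  {"dx": 0.0005,"dy": 0,"dz": 0,"twist": 0},
  {"dx": 0.001,"dy": 0,"dz": 0,"twist": 0},
  {"dx": 0.001,"dy": 0,"dz": 0,"twist": 0},
])

```text
t: 8.6
eef_pos: [0.5628, -0.0377, 0.1839]
ee_rot: [-2.94, 1.57, 0.769]
force: [-1.0, -0.7, -4.1]
width: 0.0361
```

Call:
jog_arm([
  {"dx": 0.0005,"dy": 0,"dz": 0,"twist": 0},
  {"dx": 0.001,"dy": 0,"dz": 0,"twist": 0},
  {"dx": 0.001,"dy": 0,"dz": 0,"twist": 0},
])

```text
t: 8.85
eef_pos: [0.5629, -0.0378, 0.1834]
ee_rot: [2.763, 1.57, 0.189]
force: [-0.7, 0.2, -2.5]
width: 0.0357
```

Call:
jog_arm([
  {"dx": 0.0005,"dy": 0,"dz": 0,"twist": 0},
  {"dx": 0.001,"dy": 0,"dz": 0,"twist": 0},
  {"dx": 0.001,"dy": 0,"dz": 0,"twist": 0},
])

```text
t: 9.1
eef_pos: [0.5628, -0.0378, 0.1822]
ee_rot: [2.871, 1.57, 0.297]
force: [-1.0, 0.2, -1.3]
width: 0.0361
```

Run:
```python
from h import *
from station import arm
s=arm.get_state(); print(s['t'],s['eef_pos'],s['force'],s['moment']); print(goto(s,[.5625,-.0385,.278],211))
cv2.imwrite("pics/side6.png",arm.grab_frame('side')[:,:,::-1])
crop('pics/side6.png',290,150,350,250,6,'pics/side6c.png')
```

```text
9.1 [ 0.56280395 -0.03782267  0.18215695] [-1.00953168  0.20143125 -1.34825453] [ 0.16039501  0.19151717 -0.00228663]
(array([-0.0958,  0.0004,  0.0006]), np.float64(1.53), 'curyaw', np.float64(-147.47), 'x axis', array([ 7.e-04,  2.e-04, -1.e+00]))
```

View pics/side6c.png

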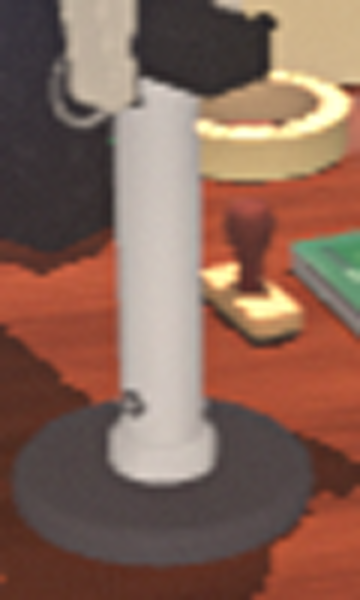

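The hole now has a bright button in it with a dark rim, at crop (132,404), so it seems to have popped out. I'll keep pressing gently until I feel contact.

Call:
jog_arm([
  {"dx": 0.0004,"dy": 0,"dz": 0,"twist": 0},
  {"dx": 0.0008,"dy": 0,"dz": 0,"twist": 0},
  {"dx": 0.0008,"dy": 0,"dz": 0,"twist": 0},
])

```text
t: 9.4
eef_pos: [0.5629, -0.038, 0.182]
ee_rot: [2.451, 1.57, -0.123]
force: [-1.7, 1.2, 5.9]
width: 0.036
```

Call:
jog_arm([
  {"dx": 0.0003,"dy": 0,"dz": 0,"twist": 0},
  {"dx": 0.0005,"dy": 0,"dz": 0,"twist": 0},
  {"dx": 0.0005,"dy": 0,"dz": 0,"twist": 0},
])

```text
t: 9.65
eef_pos: [0.563, -0.0381, 0.1819]
ee_rot: [2.381, 1.569, -0.193]
force: [-2.3, 0.5, 7.9]
width: 0.0358
```

Run:
```python
from h import *
from station import arm
cv2.imwrite("pics/side7.png",arm.grab_frame('side')[:,:,::-1])
crop('pics/side7.png',300,205,335,235,16,'pics/side7c.png')
```

```text
(no output)
```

View pics/side7c.png

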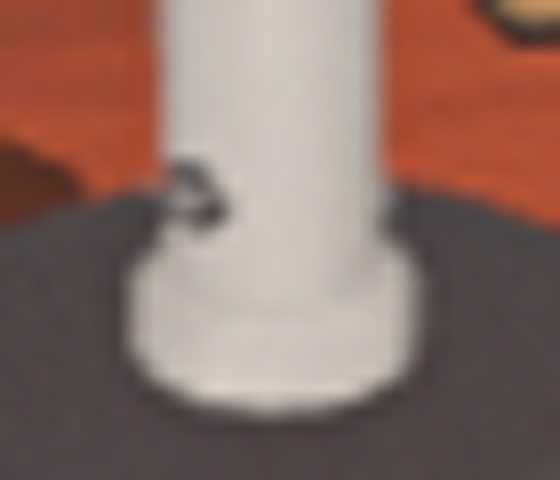

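Call:
jog_arm([
  {"dx": -0.0009,"dy": 0,"dz": 0,"twist": -1},
  {"dx": -0.0009,"dy": 0,"dz": 0,"twist": -2},
  {"dx": -0.0009,"dy": 0,"dz": 0,"twist": -3},
  {"dx": -0.0009,"dy": 0,"dz": 0,"twist": -4},
  {"dx": -0.0009,"dy": 0,"dz": 0,"twist": -4},
])

```text
t: 10.12
eef_pos: [0.5628, -0.0378, 0.182]
ee_rot: [2.828, 1.57, 0.326]
force: [-1.3, 1.2, 5.3]
width: 0.0356
```

Run:
```python
from h import *
from station import arm
s=arm.get_state(); print(s['t'],s['eef_pos'],s['force'],s['moment']); print(goto(s,[.5625,-.0385,.278],211))
```

```text
10.1167 [ 0.56276467 -0.03778768  0.18199999] [-1.26810853  1.16713152  5.3397018 ] [ 0.71409447  0.85475435 -0.07250282]
(array([-0.096 ,  0.0004,  0.0006]), np.float64(5.64), 'curyaw', np.float64(-143.36), 'x axis', array([ 6.e-04,  2.e-04, -1.e+00]))
```

Call:
jog_arm([
  {"dx": -0.0008,"dy": 0,"dz": 0,"twist": -1},
  {"dx": -0.0008,"dy": 0,"dz": 0,"twist": -2},
  {"dx": -0.0008,"dy": 0,"dz": 0,"twist": -3},
  {"dx": -0.0008,"dy": 0,"dz": 0,"twist": -4},
  {"dx": -0.0008,"dy": 0,"dz": 0,"twist": -4},
])

```text
t: 10.53
eef_pos: [0.5621, -0.0379, 0.1821]
ee_rot: [-0.748, 1.57, 3.102]
force: [-1.7, 1.6, -0.5]
width: 0.0358
```

Run:
```python
from h import *
from station import arm
s=arm.get_state(); print(s['t'],s['eef_pos'],s['force'],s['moment']); print(goto(s,[.5625,-.0385,.278],211))
```

```text
10.5333 [ 0.56214339 -0.03794058  0.18209912] [-1.73820461  1.6230858  -0.54544518] [ 0.738193    0.764627   -0.13767906]
(array([-0.0959,  0.0006,  0.0002]), np.float64(9.6), 'curyaw', np.float64(-139.4), 'x axis', array([-9.e-04,  0.e+00, -1.e+00]))
```

Torque about the axis is rising (-0.07 to -0.14 N m) at +8°, which suggests the button is catching the edge of the hole. I'll turn back the other way.

Call:
jog_arm([
  {"dx": 0,"dy": 0,"dz": 0,"twist": 2},
  {"dx": 0,"dy": 0,"dz": 0,"twist": 4},
  {"dx": 0,"dy": 0,"dz": 0,"twist": 6},
  {"dx": 0,"dy": 0,"dz": 0,"twist": 8},
  {"dx": 0,"dy": 0,"dz": 0,"twist": 8},
])

```text
t: 10.95
eef_pos: [0.5624, -0.0382, 0.1821]
ee_rot: [0.038, 1.57, -2.537]
force: [-1.0, 0.1, -1.8]
width: 0.0355
```

Run:
```python
from h import *
from station import arm
s=arm.get_state(); print(s['t'],s['eef_pos'],s['force'],s['moment']); print(goto(s,[.5625,-.0385,.278],211)[1:4])
```

```text
10.95 [ 0.56237837 -0.03816222  0.18208947] [-1.03352599  0.07952892 -1.80349235] [0.14050783 0.22407601 0.06747254]
(np.float64(1.44), 'curyaw', np.float64(-147.56))
```

Call:
jog_arm([
  {"dx": 0,"dy": 0,"dz": 0,"twist": 1},
  {"dx": 0,"dy": 0,"dz": 0,"twist": 2},
  {"dx": 0,"dy": 0,"dz": 0,"twist": 3},
  {"dx": 0,"dy": 0,"dz": 0,"twist": 4},
  {"dx": 0,"dy": 0,"dz": 0,"twist": 4},
])

```text
t: 11.37
eef_pos: [0.5626, -0.038, 0.1824]
ee_rot: [1.192, 1.571, -1.453]
force: [0.0, 0.8, -1.5]
width: 0.0359
```

Run:
```python
from h import *
from station import arm
s=arm.get_state(); print(s['t'],s['eef_pos'],s['force'],s['moment']); print(goto(s,[.5625,-.0385,.278],211)[1:4])
```

```text
11.3667 [ 0.56256917 -0.0380026   0.18244394] [ 0.01606845  0.8246548  -1.52682041] [-0.0152844   0.15369069 -0.00529753]
(np.float64(-2.55), 'curyaw', np.float64(-151.55))
```

Call:
jog_arm([
  {"dx": 0,"dy": 0,"dz": 0,"twist": 1},
  {"dx": 0,"dy": 0,"dz": 0,"twist": 2},
  {"dx": 0,"dy": 0,"dz": 0,"twist": 3},
  {"dx": 0,"dy": 0,"dz": 0,"twist": 4},
  {"dx": 0,"dy": 0,"dz": 0,"twist": 4},
])

```text
t: 11.78
eef_pos: [0.5626, -0.038, 0.1825]
ee_rot: [2.023, 1.571, -0.692]
force: [0.6, -1.6, -1.9]
width: 0.0359
```

Run:
```python
from h import *
from station import arm
s=arm.get_state(); print(s['t'],s['eef_pos'],s['force'],s['moment']); print(goto(s,[.5625,-.0385,.278],211)[1:4])
cv2.imwrite("pics/side8.png",arm.grab_frame('side')[:,:,::-1])
crop('pics/side8.png',300,205,335,235,16,'pics/side8c.png')
```

```text
11.7833 [ 0.56263152 -0.03803055  0.18253358] [ 0.57924381 -1.59037253 -1.87129868] [-0.30924639 -0.10796782 -0.01282498]
(np.float64(-6.56), 'curyaw', np.float64(-155.56))
```

View pics/side8c.png

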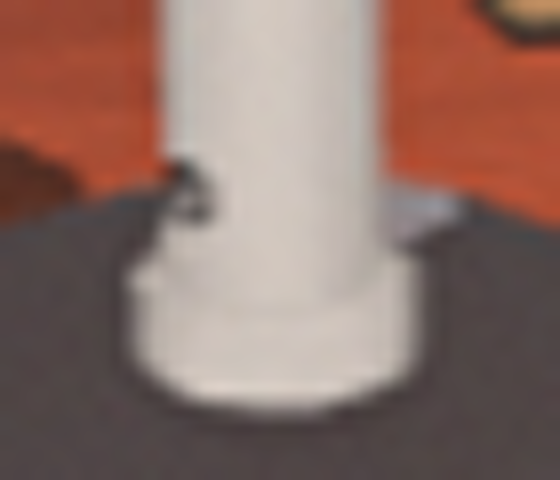

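Call:
jog_arm([
  {"dx": 0,"dy": 0,"dz": 0,"twist": 1},
  {"dx": 0,"dy": 0,"dz": 0,"twist": 2},
  {"dx": 0,"dy": 0,"dz": 0,"twist": 3},
  {"dx": 0,"dy": 0,"dz": 0,"twist": 3},
])

```text
t: 12.17
eef_pos: [0.5624, -0.0382, 0.1825]
ee_rot: [0.501, 1.57, -2.266]
force: [0.1, -1.1, -1.3]
width: 0.0359
```

Run:
```python
from h import *
from station import arm
s=arm.get_state(); print(s['t'],s['eef_pos'],s['force'],s['moment']); print(goto(s,[.5625,-.0385,.278],211)[1:4])
cv2.imwrite("pics/side9.png",arm.grab_frame('side')[:,:,::-1])
crop('pics/side9.png',300,205,335,235,16,'pics/side9c.png')
```

```text
12.1667 [ 0.56240154 -0.03816158  0.18250281] [ 0.12451908 -1.05441047 -1.30740265] [-0.78156807  0.18835839  0.08833982]
(np.float64(-9.57), 'curyaw', np.float64(-158.57))
```

View pics/side9c.png

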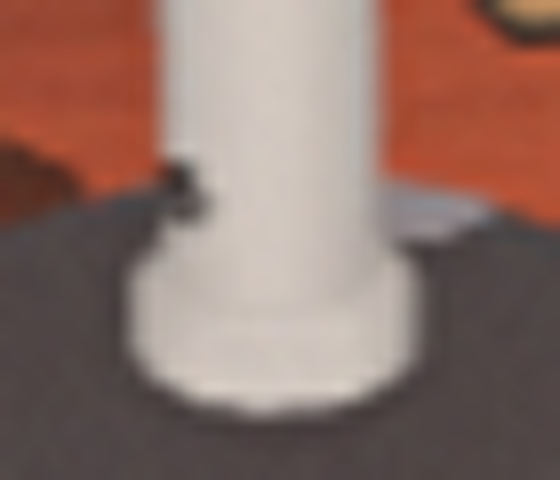

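The torque reverses at 21°, so the stops are at about 21° and 40°. The hole is darker here too, because the button is off-centre in it. I'll return to the middle at about 31°, press lightly once more, then release.

Call:
jog_arm([
  {"dx": 0,"dy": 0,"dz": 0,"twist": -2},
  {"dx": 0,"dy": 0,"dz": 0,"twist": -4},
  {"dx": 0,"dy": 0,"dz": 0,"twist": -6},
  {"dx": 0,"dy": 0,"dz": 0,"twist": -8},
  {"dx": 0,"dy": 0,"dz": 0,"twist": -10},
  {"dx": 0,"dy": 0,"dz": 0,"twist": -10},
])

```text
t: 12.72
eef_pos: [0.5625, -0.0377, 0.1824]
ee_rot: [-2.039, 1.57, 1.655]
force: [-0.1, 1.0, -2.9]
width: 0.0359
```

Call:
jog_arm([
  {"dx": 0.0004,"dy": 0,"dz": 0,"twist": 0},
  {"dx": 0.0008,"dy": 0,"dz": 0,"twist": 0},
  {"dx": 0.001,"dy": 0,"dz": 0,"twist": 0},
  {"dx": 0.001,"dy": 0,"dz": 0,"twist": 0},
])

```text
t: 13.05
eef_pos: [0.5627, -0.038, 0.182]
ee_rot: [2.516, 1.57, -0.076]
force: [-2.3, 0.1, 4.3]
width: 0.0355
```

Run:
```python
from h import *
from station import arm
s=arm.get_state(); print(s['t'],s['eef_pos'],s['force'],s['moment']); print(goto(s,[.5625,-.0385,.278],211)[1:4])
```

```text
13.05 [ 0.5627171  -0.03796011  0.18198974] [-2.30287794  0.14085951  4.25392501] [ 0.01595808  0.74591071 -0.05206965]
(np.float64(0.5), 'curyaw', np.float64(-148.5))
```

Seated, with the same contact height (0.182) as before. Opening the gripper and going up.

Call:
jog_arm([
  {"dx": -0.0005,"dy": 0,"dz": 0,"twist": 0},
  {"dx": -0.0005,"dy": 0,"dz": 0,"twist": 0},
  {"dx": -0.0005,"dy": 0,"dz": 0,"twist": 0},
  {"dx": -0.0005,"dy": 0,"dz": 0,"twist": 0},
  {"dx": -0.0005,"dy": 0,"dz": 0,"twist": 0},
  {"dx": -0.0005,"dy": 0,"dz": 0,"twist": 0},
  {"dx": -0.0005,"dy": 0,"dz": 0,"twist": 0},
  {"dx": -0.0005,"dy": 0,"dz": 0,"twist": 0},
  {"dx": -0.0005,"dy": 0,"dz": 0,"twist": 0},
  {"dx": -0.0005,"dy": 0,"dz": 0,"twist": 0},
], gripper=0.0876)

```text
t: 13.88
eef_pos: [0.5626, -0.038, 0.182]
ee_rot: [1.597, 1.571, -0.994]
force: [-0.4, 0.6, -0.0]
width: 0.0873
```

Call:
jog_arm([
  {"dx": -0.01,"dy": 0,"dz": 0,"twist": 0},
  {"dx": -0.03,"dy": 0,"dz": 0,"twist": 0},
  {"dx": -0.05,"dy": 0,"dz": 0,"twist": 0},
  {"dx": -0.07,"dy": 0,"dz": 0,"twist": 0},
  {"dx": -0.09,"dy": 0,"dz": 0,"twist": 0},
  {"dx": -0.1,"dy": 0,"dz": 0,"twist": 0},
  {"dx": -0.1,"dy": 0,"dz": 0,"twist": 0},
  {"dx": -0.1,"dy": 0,"dz": 0,"twist": 0},
])

```text
t: 14.55
eef_pos: [0.5625, -0.0378, 0.2822]
ee_rot: [-3.089, 1.57, 0.602]
force: [0.1, 0.8, -0.5]
width: 0.0874
```

Run:
```python
from h import *
from station import arm
s=arm.get_state(); print(s['t'],s['eef_pos'],s['force'],s['moment']); print(goto(s,[.5625,-.0385,.278],211)[1:4])
cv2.imwrite("pics/side10.png",arm.grab_frame('side')[:,:,::-1])
crop('pics/side10.png',300,205,335,235,16,'pics/side10c.png')
cv2.imwrite("pics/wrist10.png",arm.grab_frame('wrist')[:,:,::-1])
m=arm.camera_model('side')
b=.014
print(proj(m,[[.5625,-.0385,b+.186],[.5625,-.0385,b]]))
```

```text
14.55 [ 0.56253535 -0.03780005  0.28224701] [ 0.11041388  0.83312215 -0.53186689] [0.00239721 0.15518584 0.02451022]
(np.float64(0.52), 'curyaw', np.float64(-148.48))
[[315.78791204 152.09786102]
 [317.34672306 226.23653017]]
```

View pics/side10c.png

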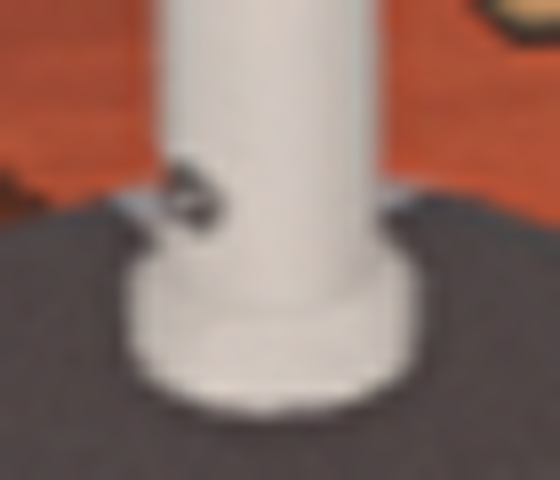

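View pics/side10.png

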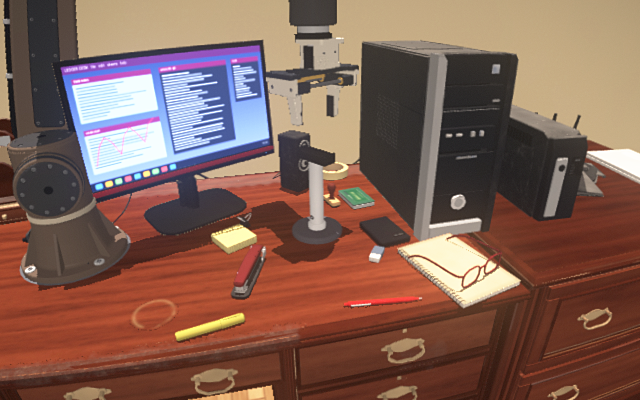

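View pics/wrist10.png

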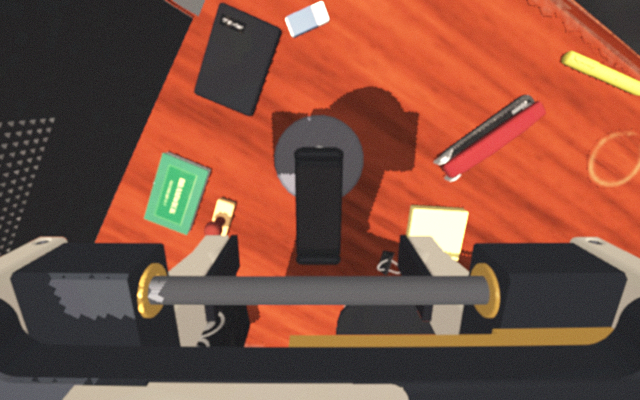

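Run:
```python
from h import *
a=cv2.imread('pics/side0.png').astype(int); b=cv2.imread('pics/side10.png').astype(int)
d=np.abs(a-b).max(2)
for n,(x0,y0,x1,y1) in dict(stamp=(325,180,341,207),drive=(360,217,408,243),eraser=(368,246,385,262),pad=(212,224,256,250)).items(): print(n,np.median(d[y0:y1,x0:x1]),np.percentile(d[y0:y1,x0:x1],95))
from station import arm
print(arm.job_done())
```

```text
stamp 35.0 42.0
drive 19.0 36.0
eraser 36.0 41.0
pad 37.0 123.0
the job is handed in; nothing more can be done
None
```

The headphone stand is assembled, released and handed in at about 14.6 s of the 64 s allowed. The post stands upright on the disc with the gripper open about 65 mm above it.

- **Assembly:** I gripped the cradle bar across its 36 mm, lifted the post and turned it to about 32° to match the button seen in the pictures. I then lowered it over the stub in small steps. Side forces read at most about 2–3 N, and the end-of-step push when home was about 10 N net.
- **Fully home:** contact came at the expected height, with the post's bottom about 14 mm above the desk, and came at the same height when I pressed again.
- **Button:** after release, the side picture shows a bright button head centred in the hole with a dark rim. Turning the post gently met resistance near 21° and 40°, and I left it at about 31°. I had no direct reading of the button. That gripper travel of about 19° is wider than the stated 15° of play, so the end of it was probably flex or slight pressing on the button.
- **Other things on the desk:** they look unmoved in the before and after pictures. My brightness comparison could not confirm it, because the shading changed with the arm's shadow.
- **Refused call:** the first move call was rejected because its rows left out a key. It moved nothing.

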